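# Fit the finished shaft through the brass wheel

## Task

Slide the clamping fixture's jaw fully open by its black post, lift the steel shaft straight out of the fixture, and put its shank down through the centre bore of the brass wheel that lies on the four-post stand, lowering it gently and not letting it drop, until its collar sits flush on the hub. Leave the jaw open, the wheel lying flat and centred on its stand, and do not disturb the spare wheel, the tray stack or the rack of wheels.

Things in the scene. Friction and masses are not known exactly. Their poses are not given: they have to be found in the camera images.
- vise: Clamping fixture, fixed to the bench (place and yaw vary): grey base plate 100 x 190 x 8 mm with a dark steel block 60 x 50 mm, its top 45 mm above the bench, bored from above with a 24 mm hole in which the shaft stands. Origin: on the bench, on the axis of that hole; z up; the jaw slides open along the fixture's +y; base plate from y = -45 to +145 mm.
- jaw (a joint): Sliding jaw of the fixture, in m: 0 shut, 0.055 fully open; it stays where it is left (about 3 N of friction). A steel block 56 mm wide with a dark fork plate, 81 to 90 mm above the bench, whose prongs straddle the shaft's head just above the collar and hold it down until the jaw has moved about 40 mm.
- jaw_grip (a point): Centre of the top of the upright black round post on the jaw, 18 mm in diameter and 50 mm high (its top is 140 mm, its foot 90 mm above the bench). With the jaw shut it stands 70 mm along the fixture's +y from the shaft's axis. It travels with the jaw; axes as the fixture's.
- shaft: Plain steel shaft, 126 mm long, 0.3 kg, standing upright in the fixture. Origin: centre of the shank's lower end, z along the shaft to the head. Shank 20 mm thick from z = 0 to 65 mm (first 5 mm tapered from 14 mm), collar 40 mm thick from 65 to 71 mm, round head to grip 24 mm thick from 71 to 126 mm. In the fixture its lower end is 8 mm above the bench, 37 mm deep in the block.
- stand: Stand fixed to the bench (place and yaw vary): aluminium plate 120 x 120 x 10 mm with four white posts 16 mm in diameter, 46 mm from its centre, whose tops are 75 mm above the bench. Empty in the middle. Origin: on the bench under its centre, z up.
- wheel: Loose brass wheel, 0.45 kg, lying flat on the stand's posts: rim 110 mm outside, 76 mm inside diameter, 12 mm thick; five spokes; hub 40 mm in diameter, 16 mm high, with a 23 mm bore right through. Origin: centre of the bore at the underside (75 mm above the bench), z up; hub top at z = 16 mm. The shaft's lower end is at z = -49 mm when its collar sits on the hub.
- spare_wheel: Bystander: a second wheel, the same as the first, lying on the bench. Origin: centre of its underside.
- trays: Bystander: three stacked clear plastic trays, 130 x 190 mm, 48 mm high. Origin: centre of the underside.
- rack: Bystander, fixed: steel rack 150 x 220 mm with six brass wheels standing in it, 117 mm high. Origin: on the bench under its centre.

How it is judged:
By the outcome, as a careful person would: the job done as asked, in the order asked, and still so for the second after the job is handed in, with the robot touching nothing.
It also fails if it takes over 58 s, if anything falls off the work surface, if the arm or the gripper's body presses on something with over 40 N, if the wrist force passes 120 N, or if a joint passes its speed limit or range.

## Robot

A 6-joint arm with a two-finger parallel gripper is mounted at the origin on the work surface. World frame = base frame: x ahead of the robot, y to its left, z up, the work surface at z = 0. Lengths are in mm, angles in rad, forces in N, time in s.
With the tool pointing down it reaches from about 375 to 975 mm from the base axis. Payload 3.8 kg.
Tool frame: the origin (TCP) lies between the finger pads; the fingertips stand 19 mm ahead of it and the grasp point (between the pads) is the TCP (tip_extent is the distance from the TCP to the fingertips, in mm); z points along the fingers, y is the line along which they close (so a half turn about z gives the same grasp; the last joint's range is limited). The gripper opens to 85 mm and grips with 20 to 120 N. Pads are 22 mm wide; open, the fingers measure 114 mm over their backs; the gripper's body (76 mm by 85 mm) begins 54 mm behind the grasp point. The pads swing forward as they close: fully open they stand 13 mm farther back than shut.
Start: joints at [-1.348, 0.264, 1.604, -0, 1.274, -0.037], TCP at [173.394, -652.344, 250.28] pointing down, gripper open.
Joint ranges: [-2.63, 2.63], [-0.94, 2.18], [0.31, 2.57], [-1.31, 4.45], [0, 2.66], [-2.55, 2.55]. Speed limits (rad/s): [2.57, 2.57, 3.14, 3.14, 3.14, 3.14].

## Interface

Orientations are given as a unit quaternion [x, y, z, w].
In Python, from rig import * gives the robot as it stands.
- The arm moves only by the shell command python3 -m handwheel 'ROWS' [OPENING] [FORCE]. ROWS is JSON, a list of rows, each a list of 2 entries, a list of its own where there are three numbers: the shift along the tool's x, y, z normalised to -1 to 1, where 1 is 500 mm, then the turn, a rotation vector about the tool's x, y, z normalised to -1 to 1, where 1 is 180 degrees. In form: [[[dx, dy, dz], [wx, wy, wz]], ...]. A call has exactly 5 rows; each row is the pose to reach, as a shift and turn from the pose commanded when the call began, along the tool's axes at that moment, turning the shorter way round; what a row does not reach only later rows make up. A row lasts 1/12 s, in which the tool goes at most 41.7 mm and 7.16 degrees, less where a joint would pass 70% of its speed; a pose out of reach is approached as far as the arm can. A call with a number of a shift or a turn outside -1 to 1 is refused whole. A call with a gripper value outside its range is refused whole. OPENING is the opening, from -1 (shut) to 1 (fully open), set as the call begins (- or left out, the last holds). The fingers move at their own pace and stop on an object; FORCE is the grip in N (left out, the last holds). Time passes only in rows, so rows that repeat a pose let the fingers close, or fill a call up. It gives the time, the measured TCP pose, the force, the opening and the grip force at its end, in the units of the state.
- get_obs(): the state, without advancing time (a new reading comes with each control period).
- get_image(name): name is "scene" or "top" or "wrist"; returns a dict with "frame" (480x640x3 uint8, red, green, blue), "depth" (480x640 float32, mm along the optical axis (not along the pixel's ray), 0 where there is no reading), "intrinsics" (3x3 intrinsics, pixels), "origin" and "rotation" of the camera in the world. Camera axes: x right, y up, looking along -z (the intrinsics and any distortion apply to the point x, -y, -z); pixel columns grow to the right and rows downward; lengths in mm; the calibration is good to about 2 mm. The wrist camera is an equidistant fisheye: a pixel r from the principal point sees the ray r / f radians off the axis. A picture is of the moment at which its call begins.
- finish_job(): hands the job in; it is judged then, once.
The state is a dict: "t": time; "joint_pos": joint angles; "qd": joint speeds; "joint_efforts": joint torques, N m; "tool_pos": TCP position; "eef_rot": TCP orientation; "wrist_force": force on the tool from outside, world axes, zero at the start; "torque": the same for the moment, N m; "gripper_width": finger opening in mm; "gripper_force": force on a finger pad.
Only numpy, scipy, OpenCV 4.12 (cv2) and the standard library are available. Lean on these libraries where they do the work, as an engineer would, in place of code of your own. Each camera call takes 0.05 s, during which the arm holds its last target. There are 200 camera calls.

## Working session

There is one attempt and no reset: what is moved stays moved. The work goes in short steps, Python scripts to look and compute and a shell command to move; the robot and the scene stay as the last step left them, time stands still between calls to the robot, and variables do not carry over. Pictures are saved under pics/ and viewed, at most 10 in all, crops included, and the job is handed in when it is done.

```bash
ls; mkdir -p pics; python3 - <<'E'
from rig import *
import cv2,numpy as np
o=get_obs();print(o)
for n in("scene","top"):
    d=get_image(n);np.savez(f'pics/{n}0.npz',**d)
    cv2.imwrite(f'pics/{n}0.png',d["frame"][:,:,::-1]);print(n,d["intrinsics"],d["origin"],d["rotation"])
E
```

```text
pics
{'t': 0.0, 'joint_pos': array([-1.34789810e+00,  2.64739546e-01,  1.60536665e+00, -2.29906784e-05,
        1.27370946e+00, -3.68822944e-02]), 'qd': array([-1.07195539e-03,  3.84715392e-04, -2.22231636e-03, -4.04909657e-06,
        2.28106612e-03, -4.23440400e-04]), 'joint_efforts': array([-1.74191664e-03, -5.15118778e+01, -3.67311609e+01, -2.17918214e-04,
        1.30705704e-02,  3.83041780e-06]), 'tool_pos': array([ 173.23674566, -651.67896351,  248.97512186]), 'eef_rot': array([ 9.91575064e-01,  1.29528598e-01, -1.14170108e-04, -1.10567767e-03]), 'wrist_force': array([-0.02131391, -1.09305201, -0.10439827]), 'torque': array([ 0.01603972, -0.03995316, -0.03029184]), 'gripper_force': 0.0, 'gripper_width': 85.70762378747314}
scene [[451.53459645   0.         315.28550328]
 [  0.         451.53459645 240.31576259]
 [  0.           0.           1.        ]] [939.42908786 258.18535508 820.39276691] [0.1055029  0.22218106 0.87878027 0.40896203]
top [[482.53390479   0.         326.50149264]
 [  0.         482.53390479 237.25692834]
 [  0.           0.           1.        ]] [ 570.35255845   12.66860386 1019.06099887] [ 0.01641991 -0.03530134 -0.69821129  0.71483228]
```

View pics/top0.png

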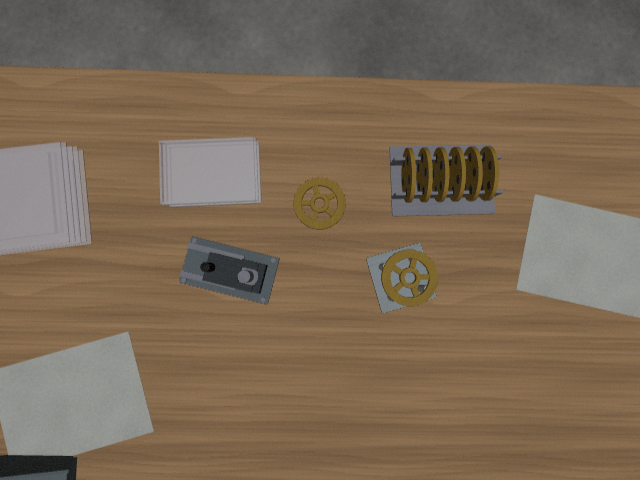

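View pics/scene0.png

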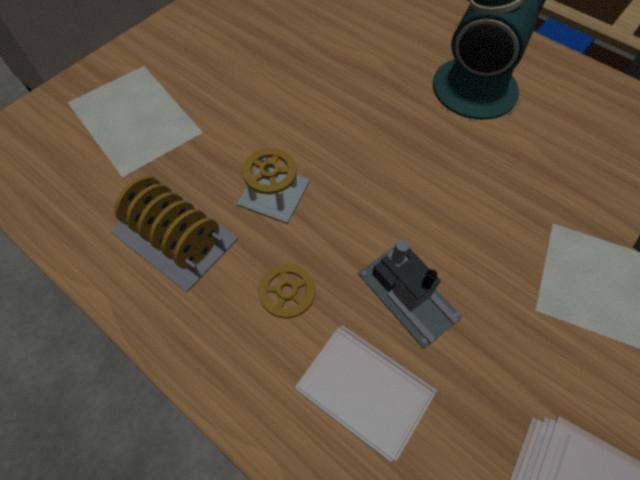

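The top view shows the fixture (post ~(207,267), shaft head ~(247,276)), the wheel on the stand ~(409,278), the spare wheel (320,203), the trays (210,172) and the rack (445,180). In the scene view the post is at (430,278), the shaft head at (402,248) and the wheel at (270,170).

```bash
cat > h.py <<'E'
import numpy as np,cv2
from scipy.spatial.transform import Rotation as R
def rays(d,uv):
    uv=np.atleast_2d(np.asarray(uv,float));K=d["intrinsics"]
    x=(uv[:,0]-K[0,2])/K[0,0];y=(uv[:,1]-K[1,2])/K[1,1]
    return R.from_quat(d["rotation"]).apply(np.c_[x,-y,-np.ones_like(x)])
def plane(d,uv,z):
    r=rays(d,uv);o=np.asarray(d["origin"]);return o+r*((z-o[2])/r[:,2])[:,None]
def cloud(d):
    v,u=np.mgrid[0:480,0:640];r=rays(d,np.c_[u.ravel(),v.ravel()])
    return (np.asarray(d["origin"])+r*d["depth"].ravel()[:,None]).reshape(480,640,3)
def tri(a,ua,b,ub):
    ra=rays(a,ua)[0];rb=rays(b,ub)[0];oa,ob=map(np.asarray,(a["origin"],b["origin"]))
    s=np.linalg.lstsq(np.c_[ra,-rb],ob-oa,rcond=None)[0];p,q=oa+ra*s[0],ob+rb*s[1]
    return (p+q)/2,np.linalg.norm(p-q)
E
python3 - <<'E'
from h import *
D={n:dict(np.load(f'pics/{n}0.npz')) for n in("top","scene")}
boxes={"top":dict(post=(190,250,222,285),head=(232,258,266,292),wheel=(370,235,450,320)),
 "scene":dict(post=(415,262,445,295),head=(388,234,415,262),wheel=(235,140,305,200))}
zr=dict(post=(136,146),head=(129,141),wheel=(80,98))
C={}
for n,d in D.items():
    P=cloud(d);hsv=cv2.cvtColor(d["frame"],cv2.COLOR_RGB2HSV)
    for k,(a,b,c,e) in boxes[n].items():
        m=np.zeros((480,640),np.uint8)
        zz=P[b:e,a:c,2];m[b:e,a:c]=(zz>zr[k][0])&(zz<zr[k][1])
        cs,_=cv2.findContours(m,0,1);c_=max(cs,key=cv2.contourArea)
        el=cv2.fitEllipse(cv2.convexHull(c_));mean=P[m>0].mean(0)
        C[n,k]=el[0];print(n,k,m.sum(),np.round(el[0],1),np.round(el[1],1),mean.round(1),'zmax',np.percentile(zz,99).round(1))
for k in zr: print(k,tri(D["top"],C["top",k],D["scene"],C["scene",k]))
a=cv2.resize(D["top"]["frame"][225:325,170:290],None,fx=3.3,fy=3.3,interpolation=2)
b=cv2.resize(D["top"]["frame"][225:325,350:470],None,fx=3.3,fy=3.3,interpolation=2)
cv2.imwrite('pics/c1.png',np.hstack([a,b])[:,:,::-1])
E
```

```text
top post 80 [204.9 266.7] [ 9.4 10. ] [576.5 208.5 139.7] zmax 141.7
top head 132 [243.6 276.2] [12.5 13. ] [560.8 139.1 134. ] zmax 534.4
top wheel 1869 [409.3 277.6] [56.1 56.8] [ 564.8 -173.6   87.2] zmax 92.7
scene post 87 [432. 274.] [ 9.9 10.5] [579.6 210.5 140.2] zmax 142.0
scene head 138 [401.9 245.7] [12.7 13.8] [564.5 141.3 133.9] zmax 136.0
scene wheel 1567 [269.3 170.7] [45.6 54.3] [ 570.  -169.9   86.7] zmax 92.4
post (array([576.34785249, 209.92203017, 133.77868308]), np.float64(0.3735382663076744))
head (array([560.65653965, 140.05511501, 126.58068846]), np.float64(0.1432179120512149))
wheel (array([ 564.73454285, -175.80458287,   75.4971417 ]), np.float64(0.3614023220909752))
```

View pics/c1.png

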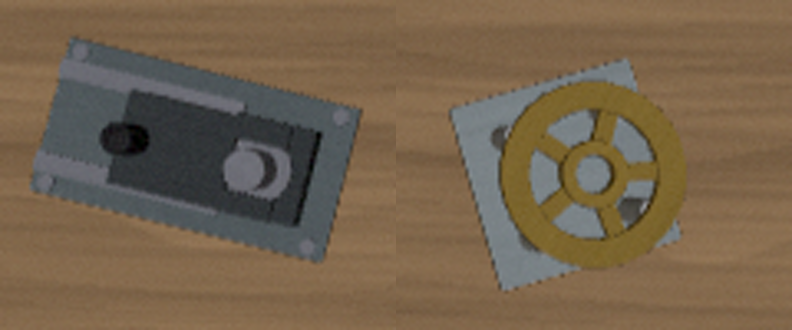

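Enlarged, the crop shows post and head clear of each other on the fixture, and the wheel's bore at ~(594,174). Heights come out at 140, 134 and 87–92 mm, and post to head 71 mm, all consistent with the text. Next I move to a look pose above the fixture.

```bash
cat >> h.py <<'E'
def go(o,p,ydeg):
    """shift/500mm and turn/180deg in tool axes from measured pose to p, tool down, tool y at world angle ydeg"""
    Rc=R.from_quat(o["eef_rot"]);c,s=np.cos(np.radians(ydeg)),np.sin(np.radians(ydeg))
    y=np.array([c,s,0]);z=np.array([0,0,-1.]);T=R.from_matrix(np.c_[np.cross(y,z),y,z])
    d=Rc.inv().apply(np.asarray(p)-o["tool_pos"])
    print('shift',(d/500).round(4),'mm',np.linalg.norm(d).round(1),'turn',((Rc.inv()*T).as_rotvec()/np.pi).round(4),'at',o["tool_pos"].round(1),'t',o["t"])
E
python3 -c "
from rig import *;from h import *
go(get_obs(),[572,175,270],-12.6)"
```

```text
shift [ 1.1955 -1.3932 -0.0388] mm 918.1 turn [-0.0006 -0.0004 -0.3473] at [ 173.3 -651.7  249.1] t 0.1
```

```bash
python3 -m handwheel '[[[0.858,-1,-0.028],[0,0,-0.04]],[[0.858,-1,-0.028],[0,0,-0.08]],[[0.858,-1,-0.028],[0,0,-0.12]],[[0.858,-1,-0.028],[0,0,-0.15]],[[0.858,-1,-0.028],[0,0,-0.15]]]'; python3 -c "
from rig import *;from h import *
go(get_obs(),[572,175,270],-12.6)"
```

```text
t: 0.52
tool_pos: [264.1, -462.7, 253.9]
eef_rot: [0.933, 0.359, 0.0, -0.001]
wrist_force: [0.5, -0.2, 0.2]
gripper_width: 85.4
gripper_force: 0.0
shift [ 1.3118 -0.5339 -0.0308] mm 708.3 turn [-0.0003 -0.0003 -0.1962] at [ 264.1 -462.7  253.9] t 0.5167
```

```bash
python3 -m handwheel '[[[1,-0.407,-0.023],[0,0,-0.04]],[[1,-0.407,-0.023],[0,0,-0.08]],[[1,-0.407,-0.023],[0,0,-0.12]],[[1,-0.407,-0.023],[0,0,-0.16]],[[1,-0.407,-0.023],[0,0,-0.196]]]'; python3 -c "
from rig import *;from h import *
go(get_obs(),[572,175,270],-12.6)"
```

```text
t: 0.93
tool_pos: [355.1, -275.4, 258.9]
eef_rot: [0.78, 0.626, 0.0, -0.0]
wrist_force: [2.0, -0.4, 0.4]
gripper_width: 85.3
gripper_force: 0.0
shift [ 0.9734  0.2281 -0.0221] mm 500.0 turn [-0.     -0.0001  0.0004] at [ 355.1 -275.4  258.9] t 0.9333
```

```bash
python3 -m handwheel '[[[0.973,0.228,-0.022],[0,0,0]],[[0.973,0.228,-0.022],[0,0,0]],[[0.973,0.228,-0.022],[0,0,0]],[[0.973,0.228,-0.022],[0,0,0]],[[0.973,0.228,-0.022],[0,0,0]]]'
python3 -m handwheel '[[[0.567,0.133,-0.013],[0,0,0]],[[0.567,0.133,-0.013],[0,0,0]],[[0.567,0.133,-0.013],[0,0,0]],[[0.567,0.133,-0.013],[0,0,0]],[[0.567,0.133,-0.013],[0,0,0]]]'; python3 -c "
from rig import *;from h import *
go(get_obs(),[572,175,270],-12.6)"
```

```text
t: 1.35
tool_pos: [446.5, -88.2, 263.6]
eef_rot: [0.782, 0.624, -0.0, 0.0]
wrist_force: [0.4, 0.3, -0.7]
gripper_width: 85.2
gripper_force: 0.0
t: 1.77
tool_pos: [538.0, 99.0, 268.0]
eef_rot: [0.782, 0.624, -0.0, -0.0]
wrist_force: [0.6, -1.2, -0.2]
gripper_width: 85.2
gripper_force: 0.0
shift [ 0.1633  0.0326 -0.004 ] mm 83.3 turn [-0.0001  0.0001 -0.0011] at [538.  99. 268.] t 1.7667
```

```bash
python3 -m handwheel '[[[0.08,0.016,-0.002],[0,0,0]],[[0.15,0.03,-0.004],[0,0,0]],[[0.163,0.033,-0.004],[0,0,0]],[[0.163,0.033,-0.004],[0,0,0]],[[0.163,0.033,-0.004],[0,0,0]]]'
python3 - <<'E'
from rig import *;from h import *
d=get_image("wrist");np.savez('pics/w1.npz',**d);cv2.imwrite('pics/w1.png',d["frame"][:,:,::-1])
o=get_obs();print(o["tool_pos"],d["intrinsics"],d["origin"],R.from_quat(d["rotation"]).as_matrix())
E
```

```text
t: 2.18
tool_pos: [571.5, 172.4, 269.5]
eef_rot: [0.781, 0.624, -0.001, -0.0]
wrist_force: [0.2, -0.3, -0.3]
gripper_width: 85.8
gripper_force: 0.0
[571.33387139 171.70363032 269.70286721] [[371.64829954   0.         320.63410189]
 [  0.         371.64829954 243.27708855]
 [  0.           0.           1.        ]] [588.03849752 240.70987525 393.18862808] [[ 0.97525864  0.21152811  0.06423737]
 [-0.2210565   0.93595406  0.27408761]
 [-0.00214599 -0.28150639  0.95955695]]
```

View pics/w1.png

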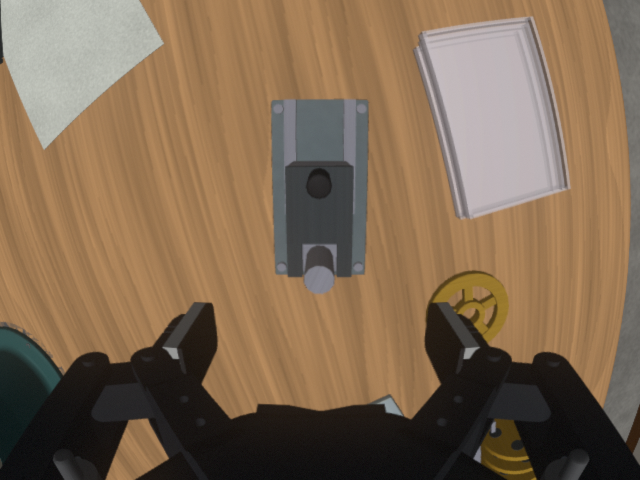

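The wrist view shows the post at (319,184), the shaft head at (319,278), and the fixture edges parallel to the image columns, so the yaw is about right. Now I measure with the fisheye model.

```bash
cat >> h.py <<'E'
def wrays(d,uv):
    uv=np.atleast_2d(np.asarray(uv,float));K=d["intrinsics"]
    x=(uv[:,0]-K[0,2])/K[0,0];y=(uv[:,1]-K[1,2])/K[1,1];t=np.hypot(x,y);k=np.where(t>1e-9,np.tan(t)/np.maximum(t,1e-9),1)
    return R.from_quat(d["rotation"]).apply(np.c_[x*k,-y*k,-np.ones_like(x)])
def wplane(d,uv,z):
    r=wrays(d,uv);o=np.asarray(d["origin"]);return o+r*((z-o[2])/r[:,2])[:,None]
def wcloud(d):
    v,u=np.mgrid[0:480,0:640];r=wrays(d,np.c_[u.ravel(),v.ravel()])
    return (np.asarray(d["origin"])+r*d["depth"].ravel()[:,None]).reshape(480,640,3)
def blob(d,box,z0,z1,P=None):
    """outline of the surface at height z0..z1 in the box: circle fit of its points at mean height"""
    P=wcloud(d) if P is None else P
    a,b,c,e=box;m=np.zeros((480,640),np.uint8);zz=P[b:e,a:c,2];m[b:e,a:c]=(zz>z0)&(zz<z1)
    c_=max(cv2.findContours(m,0,1)[0],key=cv2.contourArea)
    k=np.zeros_like(m);cv2.drawContours(k,[c_],-1,1,-1);z=np.median(P[(k>0)&(m>0)][:,2])
    q=wplane(d,c_[:,0,:],z)[:,:2];(x,y),r=cv2.minEnclosingCircle(q.astype(np.float32))
    return np.r_[x,y,z].round(1),round(float(r),1),tuple(np.round(cv2.minEnclosingCircle(c_)[0],1))
E
python3 - <<'E'
from h import *
d=dict(np.load('pics/w1.npz'))
print('post',blob(d,(295,155,345,215),135,146));print('head',blob(d,(295,225,345,305),129,139))
print('corners',wplane(d,[[271,100],[368,99],[276,275],[364,275]],8).round(1))
E
```

```text
post (array([578.8, 208.7, 140.1]), 8.7, (np.float64(318.6), np.float64(185.7)))
head (array([563.4, 140.3, 134. ]), 12.2, (np.float64(318.4), np.float64(278.2)))
corners [[546.5 290.7   8. ]
 [643.4 269.7   8. ]
 [505.5 105.7   8. ]
 [601.3  84.1   8. ]]
```

```bash
python3 -c "
from rig import *;from h import *
o=get_obs();go(o,[578.8,208.7,195],-12.6);go(o,[578.8,208.7,116],-12.6)"
```

```text
shift [ 0.0757 -0.0017  0.1493] mm 83.7 turn [-0.0004  0.0004 -0.0013] at [571.3 171.7 269.7] t 2.2333
shift [ 0.0759 -0.0015  0.3073] mm 158.3 turn [-0.0004  0.0004 -0.0013] at [571.3 171.7 269.7] t 2.2333
```

```bash
python3 -m handwheel '[[[0.05,-0.001,0.05],[0,0,0]],[[0.0757,-0.001,0.1],[0,0,-0.001]],[[0.0757,-0.001,0.149],[0,0,-0.001]],[[0.0757,-0.001,0.149],[0,0,-0.001]],[[0.0757,-0.001,0.149],[0,0,-0.001]]]' 0 
python3 -c "
from rig import *;from h import *
o=get_obs();go(o,[578.8,208.7,116],-12.6)"
```

```text
t: 2.65
tool_pos: [578.2, 207.6, 194.3]
eef_rot: [0.781, 0.624, -0.002, -0.001]
wrist_force: [-0.9, 0.4, 0.8]
gripper_width: 43.0
gripper_force: 0.0
shift [0.0028 0.0012 0.1565] mm 78.3 turn [-0.0012  0.0009 -0.0008] at [578.2 207.6 194.3] t 2.65
```

```bash
python3 -m handwheel '[[[0.002,0.001,0.05],[0,0,0]],[[0.002,0.001,0.1],[0,0,0]],[[0.002,0.001,0.14],[0,0,0]],[[0.002,0.001,0.156],[0,0,0]],[[0.002,0.001,0.156],[0,0,0]]]'
python3 -m handwheel '[[[0,0,0],[0,0,0]],[[0,0,0],[0,0,0]],[[0,0,0],[0,0,0]],[[0,0,0],[0,0,0]],[[0,0,0],[0,0,0]]]' -1 50
python3 -c "
from rig import *;from h import *
o=get_obs();go(o,[578.8,208.7,116],-12.6);print(o['gripper_width'],o['gripper_force'],o['wrist_force'])"
```

```text
t: 3.07
tool_pos: [580.0, 209.2, 117.4]
eef_rot: [0.781, 0.624, -0.001, -0.0]
wrist_force: [-0.4, 0.4, -0.5]
gripper_width: 42.5
gripper_force: 0.0
t: 3.48
tool_pos: [578.6, 211.2, 120.3]
eef_rot: [0.781, 0.625, -0.001, -0.002]
wrist_force: [-11.7, 1.6, 6.8]
gripper_width: 16.8
gripper_force: 48.9
shift [-0.0048  0.0015  0.0087] mm 5.0 turn [-0.0013 -0.     -0.0004] at [578.6 211.2 120.3] t 3.4833
16.764977874048625 48.89207661151886 [-11.69725076   1.63163125   6.80828196]
```

```bash
python3 -m handwheel '[[[0.015,0,0],[0,0,0]],[[0.03,0,0],[0,0,0]],[[0.045,0,0],[0,0,0]],[[0.06,0,0],[0,0,0]],[[0.07,0,0],[0,0,0]]]'
python3 -m handwheel '[[[0.012,0,0],[0,0,0]],[[0.024,0,0],[0,0,0]],[[0.034,0,0],[0,0,0]],[[0.042,0,0],[0,0,0]],[[0.044,0,0],[0,0,0]]]'
python3 -c "
from rig import *;from h import *
o=get_obs();c=np.array([np.sin(np.radians(12.6)),np.cos(np.radians(12.6))]);print((o['tool_pos'][:2]-[578.8,208.7])@c,o['gripper_width'],o['gripper_force'],o['wrist_force'])"
```

```text
t: 3.9
tool_pos: [586.3, 245.4, 120.3]
eef_rot: [0.781, 0.625, -0.002, -0.001]
wrist_force: [-10.0, -0.9, 7.2]
gripper_width: 16.7
gripper_force: 48.8
t: 4.32
tool_pos: [590.5, 263.7, 120.3]
eef_rot: [0.78, 0.625, -0.004, 0.0]
wrist_force: [-13.2, -13.8, 12.4]
gripper_width: 16.4
gripper_force: 49.7
56.25077472257302 16.397418684170905 49.66538608074188 [-13.16988293 -13.77283737  12.41861353]
```

```bash
python3 -m handwheel '[[[0.004,0,0],[0,0,0]],[[0.006,0,0],[0,0,0]],[[0.008,0,0],[0,0,0]],[[0.008,0,0],[0,0,0]],[[0.008,0,0],[0,0,0]]]'
python3 -m handwheel '[[[0.003,0,0],[0,0,0]],[[0.003,0,0],[0,0,0]],[[-0.004,0,0],[0,0,0]],[[-0.004,0,0],[0,0,0]],[[-0.004,0,0],[0,0,0]]]' 0
python3 - <<'E'
from rig import *;from h import *
d=get_image("wrist");P=wcloud(d)
np.savez('pics/w2.npz',**d);cv2.imwrite('pics/w2.png',d["frame"][:,:,::-1]);print(get_obs()['tool_pos'])
E
```

```text
t: 4.73
tool_pos: [590.5, 263.8, 120.2]
eef_rot: [0.78, 0.625, -0.007, 0.001]
wrist_force: [-16.2, -21.3, 16.1]
gripper_width: 16.6
gripper_force: 50.2
t: 5.15
tool_pos: [594.2, 268.4, 118.7]
eef_rot: [0.781, 0.625, 0.001, 0.0]
wrist_force: [-0.2, 0.0, -0.4]
gripper_width: 43.0
gripper_force: 0.0
[593.98285085 268.38594034 118.33071975]
```

```bash
python3 -m handwheel '[[[0,0,-0.06],[0,0,0]],[[0,0,-0.13],[0,0,0]],[[0,0,-0.2],[0,0,0]],[[-0.08,0,-0.22],[0,0,0]],[[-0.15,0,-0.22],[0,0,0]]]'
python3 -m handwheel '[[[-0.05,0,0],[0,0,0]],[[-0.05,0,0],[0,0,0]],[[-0.05,0,0],[0,0,0]],[[-0.05,0,0],[0,0,0]],[[-0.05,0,0],[0,0,0]]]'
python3 - <<'E'
from rig import *;from h import *
d=get_image("wrist");P=wcloud(d)
np.savez('pics/w3.npz',**d)
for n,(a,b) in dict(post=(135,146),head=(129,135)).items():
    m=((P[:,:,2]>a)&(P[:,:,2]<b)&(np.hypot(P[:,:,0]-575,P[:,:,1]-200)<90)).astype(np.uint8)
    for c in cv2.findContours(m,0,1)[0]:
        if cv2.contourArea(c)>50:
            x,y,w,h=cv2.boundingRect(c);print(n,blob(d,(x-1,y-1,x+w+1,y+h+1),a,b))
go(get_obs(),[563.4,140.3,200],-12.6)
E
```

```text
t: 5.62
tool_pos: [580.1, 196.3, 233.5]
eef_rot: [0.78, 0.626, 0.004, 0.002]
wrist_force: [0.0, 0.2, -0.0]
gripper_width: 42.3
gripper_force: 0.0
t: 6.03
tool_pos: [571.9, 171.5, 227.7]
eef_rot: [0.78, 0.625, 0.0, -0.0]
wrist_force: [-0.4, 0.8, 0.6]
gripper_width: 42.7
gripper_force: 0.0
post (array([590.5, 260.5, 140. ]), 9.0, (np.float64(317.0), np.float64(101.2)))
head (array([563.4, 140.2, 133.9]), 12.3, (np.float64(316.8), np.float64(301.4)))
shift [-0.0649 -0.0029  0.0552] mm 42.6 turn [-0.0001 -0.0001  0.0001] at [571.9 171.6 227.6] t 6.0833
```

```bash
python3 - <<'E'
from rig import *;from h import *
for n in("scene","top"):
    e=dict(np.load(f'pics/{n}0.npz'));d=get_image(n)
    r=[]
    for f in(e,d):
        P=cloud(f);m=((P[:,:,2]>136)&(P[:,:,2]<146)&(abs(P[:,:,0]-583)<18)&(P[:,:,1]>195)&(P[:,:,1]<275)).astype(np.uint8)
        cs=cv2.findContours(m,0,1)[0]
        if not cs: print('none');continue
        c=max(cs,key=cv2.contourArea);q=plane(f,c[:,0,:],140)[:,:2]
        (x,y),rad=cv2.minEnclosingCircle(q.astype(np.float32));r.append(np.array([x,y]));print(n,x,y,rad)
    if len(r)==2: print(np.linalg.norm(r[1]-r[0]))
E
```

```text
scene 579.6553344726562 210.4911651611328 9.252938270568848
scene 591.9718017578125 262.34185791015625 9.720608711242676
53.29343022305804
top 575.9872436523438 208.244873046875 9.123738288879395
none
```

Both views give about 53.3 mm of jaw travel, slightly short of 55. I'll push the post from behind with shut fingers to make sure it is on its stop.

```bash
python3 -c "
from rig import *;from h import *
o=get_obs();go(o,[584,231,190],-12.6);go(o,[584,231,119],-12.6)"
```

```text
shift [ 0.1214 -0.0021  0.0751] mm 71.4 turn [-0.0001 -0.      0.0001] at [571.8 171.5 227.6] t 6.1833
shift [ 0.1214 -0.002   0.2171] mm 124.4 turn [-0.0001 -0.      0.0001] at [571.8 171.5 227.6] t 6.1833
```

```bash
python3 -m handwheel '[[[0.06,-0.002,0],[0,0,0]],[[0.121,-0.002,0.03],[0,0,0]],[[0.121,-0.002,0.09],[0,0,0]],[[0.121,-0.002,0.15],[0,0,0]],[[0.121,-0.002,0.19],[0,0,0]]]' -1 50
python3 -m handwheel '[[[0,0,0.027],[0,0,0]],[[0,0,0.027],[0,0,0]],[[0.01,0,0.027],[0,0,0]],[[0.02,0,0.027],[0,0,0]],[[0.03,0,0.027],[0,0,0]]]'
python3 -m handwheel '[[[0.004,0,0],[0,0,0]],[[0.008,0,0],[0,0,0]],[[0.01,0,0],[0,0,0]],[[0.01,0,0],[0,0,0]],[[0.01,0,0],[0,0,0]]]'
```

```text
t: 6.6
tool_pos: [582.7, 230.8, 129.8]
eef_rot: [0.78, 0.626, -0.001, -0.001]
wrist_force: [-0.3, 0.7, -0.7]
gripper_width: -0.2
gripper_force: 0.0
t: 7.02
tool_pos: [588.2, 242.5, 121.4]
eef_rot: [0.78, 0.626, -0.001, 0.002]
wrist_force: [-3.6, -23.7, 8.1]
gripper_width: 0.0
gripper_force: 11.6
t: 7.43
tool_pos: [588.2, 242.5, 121.4]
eef_rot: [0.78, 0.625, -0.005, 0.004]
wrist_force: [-5.0, -24.8, 8.1]
gripper_width: 0.4
gripper_force: 12.3
```

Firm stop: no motion at 25 N, so the jaw is fully open. Next: back off, rise and go over the shaft.

```bash
python3 -m handwheel '[[[-0.03,0,0],[0,0,0]],[[-0.05,0,-0.05],[0,0,0]],[[-0.08,0,-0.12],[0,0,0]],[[-0.14,0,-0.17],[0,0,0]],[[-0.19,0,-0.17],[0,0,0]]]'
python3 -c "
from rig import *;from h import *
o=get_obs();go(o,[563.4,140.2,185],-12.6)"
```

```text
t: 7.85
tool_pos: [572.5, 157.4, 213.9]
eef_rot: [0.78, 0.625, 0.007, 0.003]
wrist_force: [1.5, -0.0, 0.8]
gripper_width: -0.3
gripper_force: 0.0
shift [-0.0379 -0.0111  0.0574] mm 34.8 turn [ 0.0045 -0.0022  0.0001] at [572.5 157.4 213.9] t 7.85
```

```bash
python3 -m handwheel '[[[-0.025,-0.008,0.03],[0,0,0]],[[-0.025,-0.008,0.055],[0,0,0]],[[-0.025,-0.008,0.055],[0,0,0]],[[-0.025,-0.008,0.055],[0,0,0]],[[-0.025,-0.008,0.055],[0,0,0]]]' 0.1
python3 -c "
from rig import *;from h import *
o=get_obs();go(o,[563.4,140.2,110],-12.6)"
```

```text
t: 8.27
tool_pos: [561.4, 146.3, 177.1]
eef_rot: [0.78, 0.625, 0.0, -0.0]
wrist_force: [0.0, 0.8, 0.2]
gripper_width: 46.7
gripper_force: 0.0
shift [-0.0111  0.0066  0.1342] mm 67.4 turn [ 0.0001 -0.0002 -0.0001] at [561.4 146.3 177.1] t 8.2667
```

```bash
python3 -m handwheel '[[[-0.011,0.0066,0.03],[0,0,0]],[[-0.011,0.0066,0.07],[0,0,0]],[[-0.011,0.0066,0.11],[0,0,0]],[[-0.011,0.0066,0.134],[0,0,0]],[[-0.011,0.0066,0.134],[0,0,0]]]'
python3 -c "
from rig import *;from h import *
o=get_obs();go(o,[563.4,140.2,109],-12.6)"
```

```text
t: 8.68
tool_pos: [561.0, 139.6, 106.8]
eef_rot: [0.78, 0.625, -0.002, -0.001]
wrist_force: [0.1, 0.7, -0.7]
gripper_width: 47.2
gripper_force: 0.0
shift [ 0.0023  0.0045 -0.0045] mm 3.4 turn [-0.0016  0.0007  0.    ] at [561.  139.6 106.8] t 8.6833
```

```bash
python3 -m handwheel '[[[0.001,0.004,-0.004],[0,0,0]],[[0.001,0.004,-0.004],[0,0,0]],[[0.001,0.004,-0.004],[0,0,0]],[[0.001,0.004,-0.004],[0,0,0]],[[0.001,0.004,-0.004],[0,0,0]]]'
python3 -c "
from rig import *;from h import *
o=get_obs();go(o,[563.4,140.2,109],-12.6)"
```

```text
t: 9.1
tool_pos: [565.7, 139.4, 113.0]
eef_rot: [0.781, 0.625, 0.001, 0.0]
wrist_force: [-0.3, 0.1, -0.0]
gripper_width: 46.8
gripper_force: 0.0
shift [ 0.0005 -0.0049  0.0081] mm 4.7 turn [ 0.0006 -0.0003 -0.0003] at [565.7 139.4 113. ] t 9.1
```

```bash
python3 -m handwheel '[[[0,-0.0045,0.008],[0,0,0]],[[0,-0.0045,0.008],[0,0,0]],[[0,-0.0045,0.008],[0,0,0]],[[0,-0.0045,0.008],[0,0,0]],[[0,-0.0045,0.008],[0,0,0]]]'
python3 -c "
from rig import *;from h import *
o=get_obs();go(o,[563.4,140.2,109],-12.6)"
python3 -m handwheel '[[[0,0,0],[0,0,0]],[[0,0,0],[0,0,0]],[[0,0,0],[0,0,0]],[[0,0,0],[0,0,0]],[[0,0,0],[0,0,0]]]' -1 70
```

```text
t: 9.52
tool_pos: [562.7, 139.7, 107.8]
eef_rot: [0.781, 0.625, -0.0, -0.0]
wrist_force: [-0.1, -0.3, 0.4]
gripper_width: 47.0
gripper_force: 0.0
shift [ 0.0013  0.0011 -0.0023] mm 1.4 turn [-0.      0.     -0.0003] at [562.7 139.7 107.8] t 9.5167
t: 9.93
tool_pos: [562.9, 139.8, 108.1]
eef_rot: [0.781, 0.625, 0.0, 0.0]
wrist_force: [-1.2, -0.4, 2.0]
gripper_width: 22.6
gripper_force: 68.4
```

```bash
python3 -m handwheel '[[[0,0,-0.01],[0,0,0]],[[0,0,-0.03],[0,0,0]],[[0,0,-0.05],[0,0,0]],[[0,0,-0.07],[0,0,0]],[[0,0,-0.09],[0,0,0]]]'
python3 -m handwheel '[[[0,0,-0.03],[0,0,0]],[[0,0,-0.07],[0,0,0]],[[0,0,-0.11],[0,0,0]],[[0,0,-0.15],[0,0,0]],[[0,0,-0.15],[0,0,0]]]'
python3 -m handwheel '[[[0,0,0],[0,0,0]],[[0,0,0],[0,0,0]],[[0,0,0],[0,0,0]],[[0,0,0],[0,0,0]],[[0,0,0],[0,0,0]]]'
python3 -c "
from rig import *;from h import *
o=get_obs();print(o['gripper_width']);d=get_image('top');np.savez('pics/t4.npz',**d);cv2.imwrite('pics/t4.png',d['frame'][:,:,::-1])
go(o,[568,-70,230],-12.6)"
```

```text
t: 10.35
tool_pos: [563.0, 139.8, 154.2]
eef_rot: [0.781, 0.625, 0.0, 0.0]
wrist_force: [0.0, 0.4, -3.1]
gripper_width: 22.4
gripper_force: 68.6
t: 10.77
tool_pos: [565.9, 140.4, 234.2]
eef_rot: [0.781, 0.625, 0.004, 0.002]
wrist_force: [1.8, 1.0, -0.9]
gripper_width: 22.5
gripper_force: 68.8
t: 11.18
tool_pos: [561.9, 139.5, 226.3]
eef_rot: [0.781, 0.625, -0.001, -0.001]
wrist_force: [0.8, -0.3, -3.6]
gripper_width: 22.3
gripper_force: 68.8
22.30433415759802
shift [-0.4062  0.1036 -0.0073] mm 209.7 turn [-0.0008  0.0004 -0.0003] at [561.9 139.5 226.3] t 11.1833
```

```bash
python3 -m handwheel '[[[-0.03,0.006,-0.02],[0,0,0]],[[-0.09,0.02,-0.04],[0,0,0]],[[-0.16,0.04,-0.045],[0,0,0]],[[-0.24,0.06,-0.045],[0,0,0]],[[-0.32,0.08,-0.045],[0,0,0]]]'
python3 -m handwheel '[[[-0.08,0.018,0],[0,0,0]],[[-0.16,0.036,0],[0,0,0]],[[-0.23,0.052,0],[0,0,0]],[[-0.29,0.066,0],[0,0,0]],[[-0.33,0.075,0],[0,0,0]]]'
python3 -c "
from rig import *;from h import *
o=get_obs();go(o,[553,-235,250],-12.6)"
```

```text
t: 11.65
tool_pos: [566.8, -26.3, 250.5]
eef_rot: [0.78, 0.626, 0.0, 0.0]
wrist_force: [1.1, -0.1, -3.0]
gripper_width: 22.7
gripper_force: 68.8
t: 12.07
tool_pos: [566.7, -197.7, 249.8]
eef_rot: [0.781, 0.624, -0.001, 0.0]
wrist_force: [-0.1, 0.6, -2.4]
gripper_width: 22.4
gripper_force: 68.8
shift [-0.0788 -0.0102 -0.0002] mm 39.7 turn [-0.0001  0.0003 -0.001 ] at [ 566.7 -197.7  249.8] t 12.0667
```

```bash
python3 -m handwheel '[[[-0.04,-0.005,0],[0,0,0]],[[-0.07,-0.01,0],[0,0,0]],[[-0.08,-0.01,0],[0,0,0]],[[-0.08,-0.01,0],[0,0,0]],[[-0.08,-0.01,0],[0,0,0]]]'
python3 - <<'E'
from rig import *;from h import *
d=get_image("wrist");np.savez('pics/w5.npz',**d);cv2.imwrite('pics/w5.png',d["frame"][:,:,::-1]);print(get_obs()["tool_pos"])
E
```

```text
t: 12.48
tool_pos: [553.6, -231.9, 250.0]
eef_rot: [0.781, 0.625, 0.0, -0.0]
wrist_force: [0.5, -0.2, -2.7]
gripper_width: 22.5
gripper_force: 68.9
[ 553.76846559 -231.42361741  250.11510052]
```

View pics/w5.png

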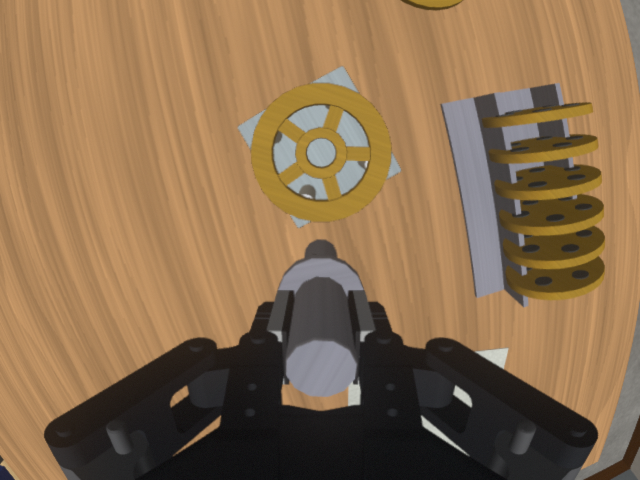

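The wrist view shows the wheel with its bore at (321,153), the plate corners near (239,127), (343,66), (399,169) and (300,227), and the shaft hanging upright in the fingers with its tip at (320,245).

```bash
python3 - <<'E'
from h import *
d=dict(np.load('pics/w5.npz'));P=wcloud(d)
print('hub',blob(d,(285,115,355,192),89,94))
hsv=cv2.cvtColor(d["frame"],cv2.COLOR_RGB2HSV);br=((hsv[:,:,0]>15)&(hsv[:,:,0]<30)&(hsv[:,:,1]>140)).astype(np.uint8)
print('rim',blob(d,(240,70,400,232),84,94))
# bore by depth: through pixels inside the hub
m=np.zeros((480,640),np.uint8);m[125:182,295:350]=(P[125:182,295:350,2]<70)
for c in cv2.findContours(m,0,1)[0]:
    if cv2.contourArea(c)>300:
        q=wplane(d,c[:,0,:],91);print('bore',cv2.minEnclosingCircle(q[:,:2].astype(np.float32)),cv2.minEnclosingCircle(c))
# plate: convex hull of points at z 6..14
A=P.reshape(-1,3);k=(abs(A[:,2]-10)<3)&(np.hypot(A[:,0]-565,A[:,1]+172)<95)
g=(hsv.reshape(-1,3)[:,1]<60)&k
r=cv2.minAreaRect(A[g][:,:2].astype(np.float32));print('plate',r)
print('plate corners',wplane(d,[[239,127],[343,66],[399,169],[300,227]],10).round(1))
# shaft held: collar + shank points
sh=P[238:300,270:370].reshape(-1,3)
for z0 in range(148,222,6):
    s=sh[(sh[:,2]>z0)&(sh[:,2]<z0+6)]
    if len(s)>10: print(z0,len(s),s.min(0).round(1),s.max(0).round(1))
E
```

```text
hub (array([ 567.2, -174.6,   91. ]), 19.8, (np.float64(320.7), np.float64(152.6)))
rim (array([ 567.3, -174.6,   87.1]), 54.8, (np.float64(320.9), np.float64(152.2)))
bore ((567.3069458007812, -174.16146850585938), 10.934454917907715) ((320.6431579589844, 152.046630859375), 14.42920207977295)
plate ((566.3328247070312, -172.04336547851562), (119.90091705322266, 119.75971221923828), 17.152097702026367)
plate corners [[ 494.3 -133.8   10. ]
 [ 606.2  -98.5   10. ]
 [ 638.8 -209.3   10. ]
 [ 529.7 -245.7   10. ]]
154 74 [ 545.6 -232.4  154.3] [ 564.  -222.3  159.9]
160 87 [ 545.  -232.5  160. ] [ 564.1 -222.1  166. ]
166 93 [ 545.6 -232.3  166.3] [ 564.  -222.4  172. ]
172 94 [ 547.2 -229.   172.1] [ 563.3 -222.3  178. ]
178 64 [ 549. -227.  178.] [ 561.9 -222.2  183.9]
214 303 [ 536.8 -233.9  214.9] [ 574.  -212.4  220. ]
220 1716 [ 536.5 -233.   220. ] [ 573.8 -212.5  226. ]
```

```bash
python3 -c "
from rig import *;from h import *
o=get_obs();go(o,[566.5,-174.2,202],-12.6)"
```

```text
shift [ 0.1172 -0.0002  0.0963] mm 75.8 turn [-0.0001 -0.0003 -0.0002] at [ 553.8 -231.4  250.1] t 12.5333
```

```bash
python3 -m handwheel '[[[0.03,0,0],[0,0,0]],[[0.06,0,0.02],[0,0,0]],[[0.09,0,0.05],[0,0,0]],[[0.11,0,0.08],[0,0,0]],[[0.117,0,0.096],[0,0,0]]]'
python3 -m handwheel '[[[0,0,0],[0,0,0]],[[0,0,0],[0,0,0]],[[0,0,0],[0,0,0]],[[0,0,0],[0,0,0]],[[0,0,0],[0,0,0]]]'
python3 -m handwheel '[[[0,0,0],[0,0,0]],[[0,0,0],[0,0,0]],[[0,0,0],[0,0,0]],[[0,0,0],[0,0,0]],[[0,0,0],[0,0,0]]]'
python3 - <<'E'
from rig import *;from h import *
d=get_image("wrist");np.savez('pics/w6.npz',**d)
P=wcloud(d);hsv=cv2.cvtColor(d["frame"],cv2.COLOR_RGB2HSV)
o=get_obs();print(o["tool_pos"],o['gripper_width']);go(o,[566.5,-174.2,202],-12.6)
cv2.imwrite('pics/w6.png',cv2.resize(d["frame"][120:420,220:420],None,fx=2,fy=2)[:,:,::-1])
s=get_image("scene");np.savez('pics/s6.npz',**s);cv2.imwrite('pics/s6.png',cv2.resize(s["frame"][90:230,200:340],None,fx=4,fy=4)[:,:,::-1])
E
```

```text
t: 12.95
tool_pos: [565.8, -171.2, 199.7]
eef_rot: [0.78, 0.626, -0.0, -0.002]
wrist_force: [-1.5, 0.4, -2.6]
gripper_width: 22.4
gripper_force: 68.9
t: 13.37
tool_pos: [567.0, -175.9, 203.6]
eef_rot: [0.781, 0.625, 0.001, 0.001]
wrist_force: [0.8, -0.9, -1.9]
gripper_width: 22.6
gripper_force: 68.9
t: 13.78
tool_pos: [566.4, -175.4, 202.4]
eef_rot: [0.781, 0.625, 0.0, 0.0]
wrist_force: [1.2, -0.4, -3.0]
gripper_width: 22.1
gripper_force: 68.9
[ 566.35740769 -175.27862231  202.37969691] 22.589174740814453
shift [ 0.0022 -0.0002  0.0008] mm 1.2 turn [-0.     -0.     -0.0003] at [ 566.4 -175.3  202.4] t 13.8333
```

View pics/w6.png

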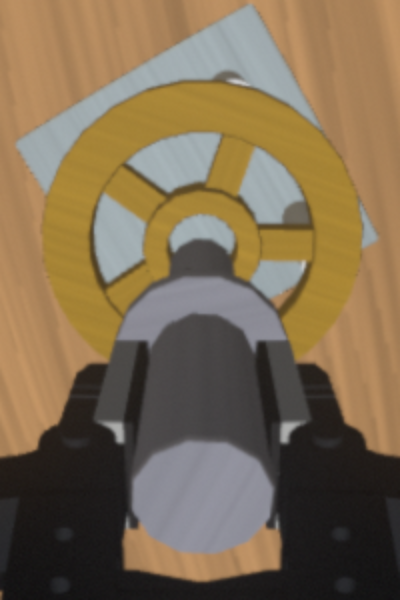

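View pics/s6.png

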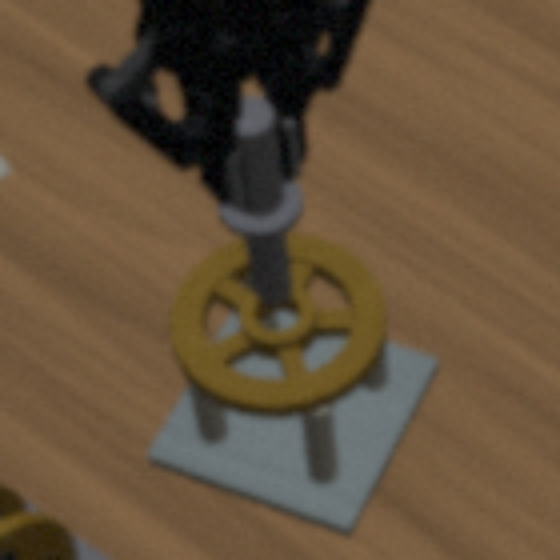

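The wrist crop shows shaft and bore lined up sideways, both at column ~202. The scene crop shows the tip just above the bore at about (272,300). I lower it in stages, watching the force.

```bash
python3 -m handwheel '[[[0.002,0,0.008],[0,0,0]],[[0.002,0,0.016],[0,0,0]],[[0.002,0,0.024],[0,0,0]],[[0.002,0,0.032],[0,0,0]],[[0.002,0,0.036],[0,0,0]]]'
python3 -m handwheel '[[[0,0,0.004],[0,0,0]],[[0,0,0.008],[0,0,0]],[[0,0,0.012],[0,0,0]],[[0,0,0.016],[0,0,0]],[[0,0,0.018],[0,0,0]]]'
python3 -c "
from rig import *;from h import *
o=get_obs();go(o,[566.5,-174.2,127],-12.6)"
```

```text
t: 14.3
tool_pos: [566.0, -174.0, 183.2]
eef_rot: [0.781, 0.625, -0.0, -0.001]
wrist_force: [-0.7, 0.8, -2.8]
gripper_width: 22.7
gripper_force: 68.9
t: 14.72
tool_pos: [566.5, -174.3, 175.1]
eef_rot: [0.781, 0.625, -0.0, -0.0]
wrist_force: [0.2, -0.2, -3.3]
gripper_width: 22.4
gripper_force: 68.9
shift [ 0.0001 -0.0001  0.0962] mm 48.1 turn [-0.0001 -0.     -0.0003] at [ 566.5 -174.3  175.1] t 14.7167
```

```bash
python3 -m handwheel '[[[0,0,0.01],[0,0,0]],[[0,0,0.02],[0,0,0]],[[0,0,0.03],[0,0,0]],[[0,0,0.04],[0,0,0]],[[0,0,0.05],[0,0,0]]]'
python3 -m handwheel '[[[0,0,0.008],[0,0,0]],[[0,0,0.016],[0,0,0]],[[0,0,0.024],[0,0,0]],[[0,0,0.03],[0,0,0]],[[0,0,0.034],[0,0,0]]]'
python3 -c "
from rig import *;from h import *
o=get_obs();go(o,[566.5,-174.2,126],-12.6)"
```

```text
t: 15.13
tool_pos: [566.4, -174.2, 149.6]
eef_rot: [0.781, 0.625, -0.0, -0.0]
wrist_force: [-0.9, 0.9, -3.0]
gripper_width: 22.7
gripper_force: 68.9
t: 15.55
tool_pos: [566.4, -174.2, 132.8]
eef_rot: [0.781, 0.625, -0.0, -0.0]
wrist_force: [-0.0, 0.3, -3.1]
gripper_width: 22.5
gripper_force: 68.9
shift [0.     0.0002 0.0137] mm 6.8 turn [-0.0002 -0.     -0.0003] at [ 566.4 -174.2  132.8] t 15.55
```

```bash
python3 -m handwheel '[[[0,0,0.002],[0,0,0]],[[0,0,0.004],[0,0,0]],[[0,0,0.006],[0,0,0]],[[0,0,0.008],[0,0,0]],[[0,0,0.01],[0,0,0]]]'
python3 -m handwheel '[[[0,0,0.001],[0,0,0]],[[0,0,0.002],[0,0,0]],[[0,0,0.003],[0,0,0]],[[0,0,0.004],[0,0,0]],[[0,0,0.005],[0,0,0]]]'
```

```text
t: 15.97
tool_pos: [566.8, -174.3, 128.5]
eef_rot: [0.781, 0.625, 0.0, 0.0]
wrist_force: [-0.1, 0.1, -2.4]
gripper_width: 22.4
gripper_force: 68.9
t: 16.38
tool_pos: [566.7, -174.3, 126.2]
eef_rot: [0.781, 0.625, 0.0, 0.0]
wrist_force: [-2.4, 1.0, 1.5]
gripper_width: 22.4
gripper_force: 69.4
```

```bash
python3 -m handwheel '[[[0,0,0.001],[0,0,0]],[[0,0,0.002],[0,0,0]],[[0,0,0.002],[0,0,0]],[[0,0,0.002],[0,0,0]],[[0,0,0.002],[0,0,0]]]'
```

```text
t: 16.8
tool_pos: [566.7, -174.3, 126.1]
eef_rot: [0.781, 0.625, 0.0, 0.0]
wrist_force: [-3.9, 1.3, 4.1]
gripper_width: 22.5
gripper_force: 69.6
```

Seated: TCP at 126.1 as predicted, carrying an upward force. Release gently and retreat.

```bash
python3 -m handwheel '[[[0,0,0],[0,0,0]],[[0,0,0],[0,0,0]],[[0,0,0],[0,0,0]],[[0,0,-0.001],[0,0,0]],[[0,0,-0.002],[0,0,0]]]' - 20
python3 -m handwheel '[[[0,0,0],[0,0,0]],[[0,0,0],[0,0,0]],[[0,0,0],[0,0,0]],[[0,0,0],[0,0,0]],[[0,0,0],[0,0,0]]]' 0.1
python3 -m handwheel '[[[0,0,-0.02],[0,0,0]],[[0,0,-0.06],[0,0,0]],[[0,0,-0.11],[0,0,0]],[[0,0,-0.17],[0,0,0]],[[0,0,-0.23],[0,0,0]]]'
python3 -m handwheel '[[[-0.06,0,0],[0,0,0]],[[-0.1,0,0],[0,0,0]],[[-0.12,0,0],[0,0,0]],[[-0.12,0,0],[0,0,0]],[[-0.12,0,0],[0,0,0]]]'
python3 - <<'E'
from rig import *;from h import *
d=get_image("wrist");np.savez('pics/w7.npz',**d);P=wcloud(d)
cv2.imwrite('pics/w7.png',d["frame"][:,:,::-1]);o=get_obs();print(o["t"],o["tool_pos"])
near=np.hypot(P[:,:,0]-567,P[:,:,1]+174)<75
for n,(a,b) in dict(head=(146,157),rim=(83,100)).items():
    m=(near&(P[:,:,2]>a)&(P[:,:,2]<b)).astype(np.uint8)
    x,y,w,h=cv2.boundingRect(max(cv2.findContours(m,0,1)[0],key=cv2.contourArea));print(n,blob(d,(x,y,x+w,y+h),a,b))
A=P[near];hsv=cv2.cvtColor(d["frame"],cv2.COLOR_RGB2HSV)[near]
b=A[(A[:,2]>84)&(A[:,2]<89)&(hsv[:,1]>120)];f=np.linalg.lstsq(np.c_[b[:,:2]-b[:,:2].mean(0),np.ones(len(b))],b[:,2],rcond=None)[0];print('rim plane slope',f.round(4))
for n in("scene",):
    e=get_image(n);Q=cloud(e)
    cv2.imwrite('pics/s7.png',cv2.resize(e["frame"][90:390,200:500],None,fx=1.9,fy=1.9)[:,:,::-1])
E
```

```text
t: 17.22
tool_pos: [566.7, -174.2, 126.2]
eef_rot: [0.781, 0.625, 0.0, 0.0]
wrist_force: [-1.4, -0.2, -1.4]
gripper_width: 22.4
gripper_force: 69.6
t: 17.63
tool_pos: [566.8, -174.3, 125.9]
eef_rot: [0.781, 0.625, 0.0, 0.0]
wrist_force: [0.8, -0.1, 0.6]
gripper_width: 47.0
gripper_force: 0.0
t: 18.05
tool_pos: [566.2, -174.1, 242.3]
eef_rot: [0.781, 0.625, -0.0, -0.0]
wrist_force: [0.2, -0.4, 0.1]
gripper_width: 46.6
gripper_force: 0.0
t: 18.47
tool_pos: [553.1, -232.7, 240.6]
eef_rot: [0.781, 0.624, 0.0, -0.001]
wrist_force: [0.3, 0.4, 0.3]
gripper_width: 47.1
gripper_force: 0.0
18.5167 [ 553.20072445 -232.15308305  240.37998251]
head (array([ 567.2, -175.2,  152.1]), 11.9, (np.float64(321.2), np.float64(156.7)))
rim (array([ 567.4, -174.7,   87. ]), 54.9, (np.float64(321.2), np.float64(151.3)))
rim plane slope [-4.00000e-04  7.00000e-04  8.67856e+01]
```

View pics/w7.png

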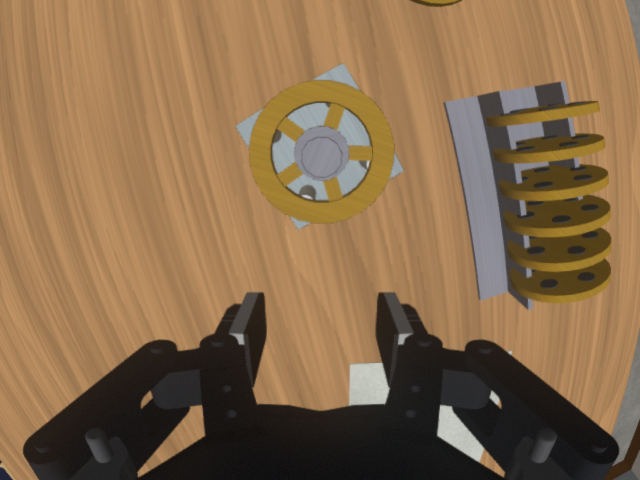

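View pics/s7.png

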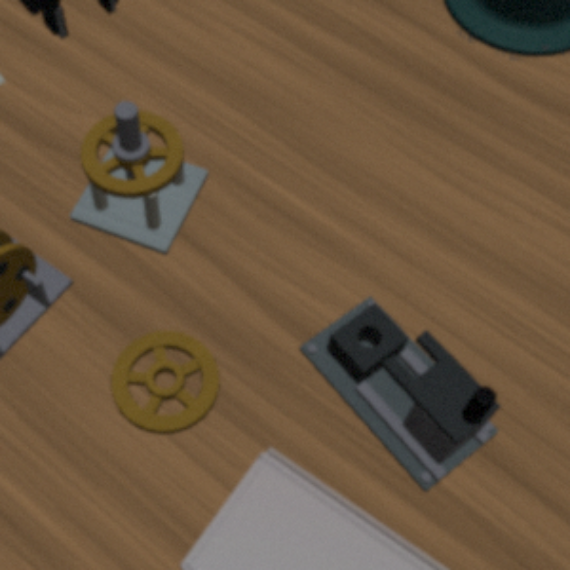

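The shaft stands seated at (321,157): its head top is at 152.1 mm against 152 expected, with the rim level and unmoved. The jaw is open with its post at scene crop (480,400), and the bystanders are in place.

```bash
python3 -c "
from rig import *
print(finish_job())"
```

```text
the job is handed in; nothing more can be done
None
```

I handed the job in at about 18.5 s: the jaw is open on its stop, and the shaft's collar sits flush on the hub; the wheel is level and has not moved, about 2.7 mm from the stand's measured centre, as it lay before.

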